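# Hold the cover plate over the open drive housing for screwing

### The job

The small drive housing on the bench is to be closed: lift its cover plate by the bow handle off the free-spinning turntable and bring it over the open housing, turned so that the hole that is set in from its corner is over the matching threaded hole. Finish while holding it there, still and level, hovering about 15 mm above the rim, so that the middle of every threaded hole shows through its hole from straight above and a colleague can start the screws. Do not let the plate touch the housing, do not put it down or let go, and leave the beaker, petri dish and marker where they are.

Things in the scene. Friction and masses are not known exactly. Their poses are not given: they have to be found in the camera images.
- cover_grip (a point): centre of the bar of the cover's black bow handle, over the plate's middle, 32 mm above the plate's underside. The bar is 70 mm long (x, along the plate's long side), 12 mm thick (y: grip across this), 16 mm high, its top 40 mm above the underside; below it are 19 mm of open space and two posts 29 mm either side of the middle. Beside it the plate is flat and free. z points up.
- cover_hole0 (a point): centre of an 11 mm through hole in the cover, at its underside, at the -x, -y corner: (x, y) = (-47, -30) mm from the plate's middle. It belongs over housing_hole0.
- cover_hole1 (a point): centre of an 11 mm through hole in the cover, at its underside, at the +x, -y corner: (x, y) = (47, -30) mm from the plate's middle. It belongs over housing_hole1.
- cover_hole2 (a point): centre of an 11 mm through hole in the cover, at its underside, at the -x, +y corner: (x, y) = (-47, 30) mm from the plate's middle. It belongs over housing_hole2.
- cover_hole3 (a point): centre of an 11 mm through hole in the cover, at its underside, at the +y long edge, set in from the +x corner: (x, y) = (16, 30) mm from the plate's middle. It belongs over housing_hole3.
- housing_top (a point): middle of the housing's open top, level with the rim and the bosses, 56 mm above the bench; x along the housing's long side, z up
- housing_hole0 (a point): mouth of a 6 mm threaded hole in the housing, level with its rim, at the -x, -y corner: (x, y) = (-47, -30) mm from the middle.
- housing_hole1 (a point): mouth of a 6 mm threaded hole in the housing, level with its rim, at the +x, -y corner: (x, y) = (47, -30) mm from the middle.
- housing_hole2 (a point): mouth of a 6 mm threaded hole in the housing, level with its rim, at the -x, +y corner: (x, y) = (-47, 30) mm from the middle.
- housing_hole3 (a point): mouth of a 6 mm threaded hole in the housing, level with its rim, at the +y long edge, set in from the +x corner: (x, y) = (16, 30) mm from the middle.
- cover: the cover: a bare aluminium plate 124 x 88 x 5 mm, with its handle 40 mm high, 0.18 to 0.29 kg, lying handle up on the turntable, long side within 65 degrees of world x. Origin at the middle of its underside, same axes as cover_grip.
- housing: the open housing: a grey metal box 124 x 88 mm, 56 mm high, fixed, with a motor and circuit board inside and four square aluminium bosses flush with the rim, each with a threaded hole. Long side within 25 degrees of world x; vent slots on its -x end, a black inlet on its +x end. Origin under its middle at bench level.
- turntable: a low steel turntable: fixed round foot, and on it a 190 mm disc with a black rubber mat that spins freely about the vertical axis (hardly any friction, no drive; at rest at the start). Origin under its centre at bench level; the mat's top, on which the cover lies, is 40 mm above the bench. The cover lies up to about 20 mm off its centre in x and y.
- beaker: bystander: small empty glass beaker 46 mm in diameter, 59 mm high, behind the work; origin under its centre. Leave alone.
- petri_dish: bystander: round petri dish 61 mm in diameter, 15 mm high, behind the work; origin under its centre. Leave alone.
- marker: bystander: marker pen 134 mm long, 15 mm thick, lying between turntable and housing, pointing roughly away from the robot; origin under its centre. Leave alone.

How it is judged:
On the way:
1. the cover is lifted clear of the turntable in the fingers (height (world z) of cover above 0.055 m and contact force between the fingers and cover above 1 N and contact force between cover and turntable below 0.1 N), for 0.2 s.
At the end, for the whole second after the job is handed in: The fingers hold the cover still; each hole is within 5 mm (from above) of its own threaded hole; underside 5 to 30 mm above the rim; tilt under 0.12 rad; touching neither housing nor turntable; beaker, petri dish and marker within 20 mm of their starts (horizontal distance between cover_hole0 and housing_hole0 below 0.005 m and horizontal distance between cover_hole1 and housing_hole1 below 0.005 m and horizontal distance between cover_hole2 and housing_hole2 below 0.005 m and horizontal distance between cover_hole3 and housing_hole3 below 0.005 m and z of cover_hole0 in the frame of housing_top between 0.005 and 0.03 m and z of cover_hole1 in the frame of housing_top between 0.005 and 0.03 m and z of cover_hole2 in the frame of housing_top between 0.005 and 0.03 m and z of cover_hole3 in the frame of housing_top between 0.005 and 0.03 m and angle between cover_grip's own z axis and vertical below 0.12 rad and contact force between the fingers and cover above 1 N and contact force between cover and housing below 0.1 N and contact force between cover and turntable below 0.1 N and linear speed of cover below 0.02 m/s and angular speed of cover below 0.1 rad/s and distance of each of beaker, petri_dish, marker from where it was at the start of the episode below 0.02 m); the arm keeps its last pose, push and grip.
It fails at once if the cover touches the housing (contact force between cover and housing above 0.5 N).
It fails at once if a bystander is pushed away (distance of any of beaker, petri_dish, marker from where it was at the start of the episode above 0.02 m).
It also fails if it takes over 34 s, if anything falls off the work surface, if the arm or the gripper's body presses on something with over 40 N, if the wrist force passes 120 N, or if a joint passes its speed limit or range.

### The arm

A 6-joint arm with a two-finger parallel gripper is mounted at the origin on a cart in front of the work surface, level with it; the furniture and walls round the work are solid. World frame = base frame: x ahead of the robot, y to its left, z up, the work surface at z = 0. Lengths are in m, angles in rad, forces in N, time in s.
With the tool pointing down it reaches from about 0.25 to 0.8 m from the base axis. Payload 3.9 kg.
Tool frame: the origin (TCP) lies at the very end of the fingers, on their centre line; the grasp point (between the pads) lies 19 mm behind it; z points along the fingers, y is the line along which they close (so a half turn about z gives the same grasp; the last joint's range is limited). The gripper opens to 85 mm and grips with 20 to 120 N. Pads are 22 mm wide; open, the fingers measure 114 mm over their backs; the gripper's body (76 mm by 85 mm) begins 54 mm behind the grasp point. The pads swing forward as they close: fully open they stand 13 mm farther back than shut.
Start: joints at [1.331, 0.26, -0.138, 1.173, 0, 1.571], TCP at [0.125, 0.51, 0.231] pointing down, gripper open.
Joint ranges: [-2.78, 2.78], [-0.83, 1.72], [-1.28, 1.37], [-1.9, 2.12], [-1.57, 1.48], [-3.14, 3.14]. Speed limits (rad/s): [2.57, 2.57, 3.14, 3.14, 3.14, 3.14].

### API

Orientations are given as a rotation vector (axis times angle).
In Python, from station import manip, read_camera, get_calibration, workorder, models gives the robot as it stands.
- The arm moves only by the tool servo_tool, never from a script. Its argument "plan" is a list of rows, each a list of 6 numbers: the shift along the world's x, y, z each as a share of 25 mm, from -1 to 1, then the turn, a rotation vector about the world's x, y, z each as a share of 5 degrees, from -1 to 1. In form: [[dx, dy, dz, rx, ry, rz], ...]. A call has exactly 5 rows; each row shifts and turns the commanded pose from where the row before left it; what a row does not reach is not made up. A row lasts 1/12 s, in which the tool goes at most 41.7 mm and 7.16 degrees, less where a joint would pass 70% of its speed; a pose out of reach is approached as far as the arm can. A call with a number of a shift or a turn outside -1 to 1 is refused whole. A call with a gripper value outside its range is refused whole. "grip" is the opening, from 0 (shut) to 1 (fully open), set as the call begins (left out, the last holds). The fingers move at their own pace and stop on an object; "grip_force" is the grip in N (left out, the last holds). Time passes only in rows, so rows that do not move let the fingers close, or fill a call up. It gives the time, the measured TCP pose, the force, the opening and the grip force at its end, in the units of the state.
- manip.sense(): the state, without advancing time (a new reading comes with each control period).
- read_camera(name): name is "scene" or "top"; returns (picture, depth): 384x512x3 uint8, red, green, blue; 384x512 float32, m along the optical axis (not along the pixel's ray), 0 where there is no reading.
- get_calibration(name): a dict with "intrinsics" (3x3 intrinsics, pixels), "rvec" (rotation vector, rad) and "tvec" (3), from world to camera coordinates, as OpenCV has them. Camera axes: x right, y down, z forward; pixel columns grow to the right and rows downward; lengths in m; the calibration is good to about 2 mm. A picture is of the moment at which its call begins. get_calibration takes no time and is no camera call.
- workorder.close_job(): hands the job in; it is judged then, once.
Trained networks look in the newest picture that a camera, given by its name, has taken for a name from the list of things; names that differ only in an ending like _2 or _b are one class to them, and where a whole thing is asked for, a point or a joint stands for the part that bears it (a point fixed in the world has none). Each returns a list of dicts, best first, with "confidence" (0 to 1); they miss things now and then, are a little off and sometimes report something else, mostly with a low value. They report only what shows in the picture. A call takes as long as a camera call.
- models.masks_of(name, camera): "mask" (384x512 bool, what is visible of it) and "extent" ([left, top, right, bottom] in pixels, round what is visible of it).
The state is a dict: "time": time; "qpos": joint angles; "joint_vel": joint speeds; "tau": joint torques, N m; "position": TCP position; "tcp_rot": TCP orientation; "force": force on the tool from outside, world axes, zero at the start; "torque": the same for the moment, N m; "width": opening from 0.0 (shut) to 1.0 (fully open); "grip_force": force on a finger pad.
Only numpy, scipy, OpenCV 4.12 (cv2) and the standard library are available. Lean on these libraries where they do the work, as an engineer would, in place of code of your own. Each camera call takes 0.05 s, during which the arm holds its last target. There are 200 camera calls.

## Working session

There is one attempt and no reset: what is moved stays moved. The work goes in short steps, Python scripts to look and compute and a tool call to move; the robot and the scene stay as the last step left them, time stands still between calls to the robot, and variables do not carry over. Pictures are saved under pics/ and viewed, at most 10 in all, crops included, and the job is handed in when it is done.

Besides the shell and the picture viewer there is one more tool, called after ">>>" as name([rows], argument=value, ...), one row to a line, values as JSON. servo_tool: Moves the arm, as the interface text tells. Shift numbers are shares of 25 mm and turn numbers shares of 5 degrees, none past 1 either way. Its arguments: {"type":"object","properties":{"plan":{"type":"array"},"grip":{"type":"number"},"grip_force":{"type":"number"}},"required":["plan"]}

```bash
mkdir -p pics; cat > h.py <<'E'
import numpy as np, cv2
from station import manip, read_camera, get_calibration, workorder, models
def cam(n):
    c=get_calibration(n); K=np.array(c["intrinsics"]); R=cv2.Rodrigues(np.array(c["rvec"],float))[0]; t=np.array(c["tvec"],float).ravel(); return K,R,t
def world(n,uv,d):
    K,R,t=cam(n); uv=np.atleast_2d(uv); p=np.c_[uv,np.ones(len(uv))]@np.linalg.inv(K).T*np.reshape(d,(-1,1)); return (p-t)@R
def plane(n,uv,z):
    K,R,t=cam(n); uv=np.atleast_2d(uv).astype(float); r=(np.c_[uv,np.ones(len(uv))]@np.linalg.inv(K).T)@R; c=-R.T@t
    return c+r*((z-c[2])/r[:,2])[:,None]
def proj(n,P):
    K,R,t=cam(n); q=(np.atleast_2d(P)@R.T+t)@K.T; return q[:,:2]/q[:,2:]
E
python3 - <<'E'
from h import *
for n in("top","scene"):
    im,d=read_camera(n); cv2.imwrite(f"pics/{n}0.png",im[:,:,::-1]); np.savez(f"{n}0.npz",im=im,d=d)
    K,R,t=cam(n); print(n,K[0,0],-R.T@t,R[2])
    for o in("cover","housing","turntable","marker","beaker","petri_dish"):
        m=models.masks_of(o,n)
        if m:
            m=m[0]; k=m["mask"]&(d>0); v,u=np.nonzero(k); W=world(n,np.c_[u,v],d[k]); print(o,round(m["confidence"],2),m["extent"],W.mean(0).round(3),W.min(0).round(3),W.max(0).round(3))
print(manip.sense())
E
```

```text
top 412.3515350921385 [0.33405647 0.05225309 1.21059254] [ 0.21915082  0.01598001 -0.97556013]
cover 0.64 [302.2, 227.2, 336.7, 271.5] [ 0.472 -0.125  0.049] [ 0.411 -0.17   0.036] [ 0.536 -0.081  0.086]
housing 0.78 [169.2, 212.3, 206.7, 258.0] [0.482 0.251 0.03 ] [ 0.413  0.196 -0.002] [0.554 0.301 0.063]
turntable 0.87 [290.1, 210.8, 358.6, 274.2] [ 0.487 -0.152  0.04 ] [ 0.393 -0.237 -0.003] [ 0.576 -0.049  0.049]
marker 0.76 [233.8, 226.0, 265.2, 234.4] [0.516 0.082 0.012] [0.508 0.033 0.004] [0.522 0.121 0.019]
beaker 0.54 [248.4, 147.3, 263.6, 171.3] [0.733 0.07  0.027] [ 0.706  0.047 -0.002] [0.772 0.093 0.063]
petri_dish 0.68 [305.8, 156.8, 322.0, 175.5] [ 0.724 -0.098  0.015] [ 0.695 -0.127  0.01 ] [ 0.753 -0.07   0.024]
scene 433.5697967592716 [ 0.17994772 -0.60484446  0.64176954] [ 0.41695791  0.68585894 -0.59644247]
cover 0.97 [216.1, 250.2, 296.4, 302.1] [ 0.469 -0.136  0.049] [ 0.411 -0.175  0.037] [ 0.542 -0.076  0.082]
housing 0.78 [149.7, 154.5, 212.3, 201.6] [0.477 0.241 0.034] [ 0.411  0.191 -0.004] [0.585 0.376 0.057]
turntable 0.85 [210.6, 245.3, 316.1, 326.1] [
[... 351 characters left out ...]
 -0.132  0.   ] [ 0.756 -0.072  0.017]
{'time': 0.7, 'qpos': array([ 1.33097281e+00,  2.59978815e-01, -1.38105471e-01,  1.17271139e+00,
        2.42244972e-05,  1.57081260e+00]), 'joint_vel': array([-0.00257872, -0.00126413,  0.00183182,  0.0009842 , -0.00087411,
        0.00089854]), 'tau': array([-3.33011280e-05, -4.05482554e+01,  2.54183114e+01,  9.34566051e-04,
        2.97989836e-04, -6.27896583e-06]), 'position': array([0.12469217, 0.50995925, 0.23131336]), 'tcp_rot': array([-3.75834267e-01, -3.11900663e+00, -5.56637187e-06]), 'force': array([ 0.22763781, -0.23882081,  1.18056019]), 'torque': array([ 0.00700689, -0.05465589, -0.00845367]), 'grip_force': 0.0, 'width': 1.001736587971915}
```

View pics/top0.png

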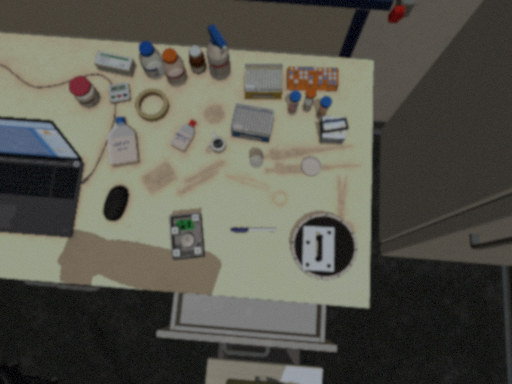

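View pics/scene0.png

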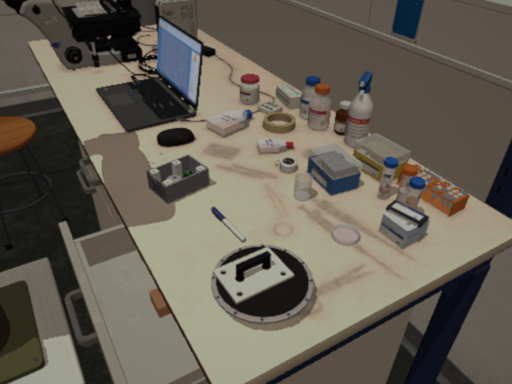

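The top view shows the housing at about (187,235) and the cover on its turntable at about (319,249), both with their long side roughly along world x (up in the picture). The scene view shows the same, with the handle at about (255,265) and the marker at (228,224). I'll rectify both plates to a world-plane view to find the set-in holes.

```bash
cat >> h.py <<'E'
def rect(n,im,c,z,S=2.0,half=0.09):
    # output: up=+x, left=+y, S px/mm
    N=int(2*half*1000*S); g=np.arange(N)
    U,V=np.meshgrid(g,g); P=np.c_[(c[0]+half-V.ravel()/S/1000),(c[1]+half-U.ravel()/S/1000),np.full(N*N,z)]
    q=proj(n,P).astype(np.float32).reshape(N,N,2)
    return cv2.remap(im,q[:,:,0],q[:,:,1],cv2.INTER_CUBIC)
def unrect(u,v,c,S=2.0,half=0.09): return c[0]+half-v/S/1000, c[1]+half-u/S/1000
E
python3 - <<'E'
from h import *
rows=[]
for c,z in(((.475,-.13),.045),((.482,.245),.056)):
    rows.append(np.hstack([rect(n,np.load(f"{n}0.npz")["im"],c,z,1.6) for n in("top","scene")]))
cv2.imwrite("pics/r0.png",np.vstack(rows)[:,:,::-1])
E
```

```text
(no output)
```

View pics/r0.png

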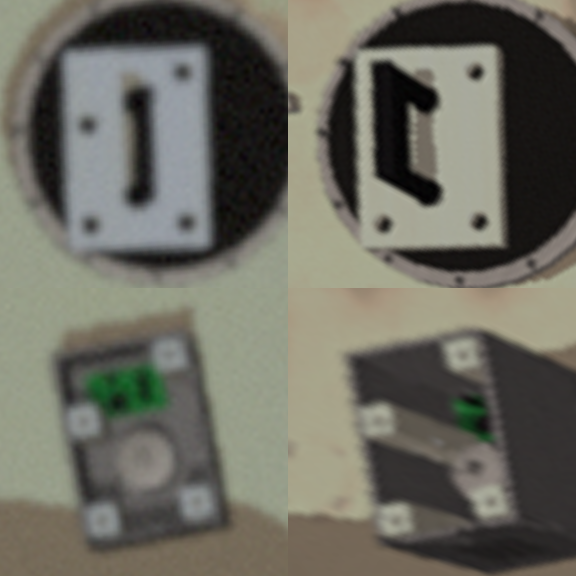

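Top row (cover): the set-in hole is at upper left, about (88,125), so the cover's x points along world +x. Bottom row (housing): the set-in boss is also left, at about (85,422), turned about +10°. Next I'll fit both poses to the holes and bosses.

```bash
cat >> h.py <<'E'
H=np.array([[-47,-30],[47,-30],[-47,30],[16,30]])/1000.
def fit(P,M=H):
    # rigid 2D: P ~ c + R M
    a,b=P.mean(0),M.mean(0); A=(M-b).T@(P-a); yaw=np.arctan2(A[0,1]-A[1,0],A[0,0]+A[1,1])
    R=np.array([[np.cos(yaw),-np.sin(yaw)],[np.sin(yaw),np.cos(yaw)]]); c=a-R@b
    return c,yaw,np.linalg.norm(P-(c+M@R.T),axis=1)*1000
def blob(g,u,v,w,dark,S=1):
    u,v=float(u),float(v)
    for _ in range(4):
        x,y=np.meshgrid(np.arange(g.shape[1])-u,np.arange(g.shape[0])-v); k=np.hypot(x,y)<w
        q=(-g if dark else g).astype(float); q=np.where(k,q,0); t=np.percentile(q[k],50); q=np.where(k,np.clip(q-t,0,None),0)
        u+=(q*x).sum()/q.sum(); v+=(q*y).sum()/q.sum()
    return u,v
def holes(n,im,guess,c,z,w,dark,S=4.0):
    # guess: world xy of 4 points
    r=cv2.cvtColor(rect(n,im,c,z,S),cv2.COLOR_RGB2GRAY); out=[]
    for gx,gy in guess:
        u,v=blob(r,(c[1]+.09-gy)*1000*S,(c[0]+.09-gx)*1000*S,w*S,dark); out.append(unrect(u,v,c,S))
    return np.array(out)
def tf(c,yaw,M=H): R=np.array([[np.cos(yaw),-np.sin(yaw)],[np.sin(yaw),np.cos(yaw)]]); return np.array(c)+M@R.T
E
python3 - <<'E'
from h import *
g={"cov":{"top":[(186,222),(182,72),(90,224),(88,125)],"scene":[(480-288,221),(476-288,71),(384-288,223)]},
"hou":{"top":[(197,502-288),(170,353-288),(101,521-288),(85,421-288)],"scene":[(490-288,501-288),(463-288,354-288),(396-288,519-288),(377-288,419-288)]}}
for o,c,z,w,dk in(("cov",(.475,-.13),.045,9,True),("hou",(.482,.245),.056,12,False)):
    for n in("top","scene"):
        im=np.load(f"{n}0.npz")["im"]; G=np.array([unrect(u,v,c,1.6) for u,v in g[o][n]]); M=H[:len(G)]
        P=holes(n,im,G,c,z,w,dk)
        for nm,Q in(("click",G),("blob",P)):
            cc,y,r=fit(Q,M); print(o,n,nm,cc.round(4),np.degrees(y).round(2),r.round(1))
E
```

```text
cov top click [ 0.4723 -0.1251] 1.51 [0.2 0.1 0.5 0.7]
cov top blob [ 0.4721 -0.1251] 1.6 [0.1 0.1 0.2 0.2]
cov scene click [ 0.4731 -0.1288] 1.4 [0.1 0.3 0.2]
cov scene blob [ 0.4724 -0.1285] 1.49 [0.2 0.3 0.2]
hou top click [0.4788 0.25  ] 10.39 [0.3 0.9 1.2 0.6]
hou top blob [0.4791 0.2503] 10.45 [0.8 0.8 0.9 0.7]
hou scene click [0.4795 0.2467] 10.42 [0.2 0.4 0.3 0.4]
hou scene blob [0.4803 0.2482] 10.35 [0.7 0.7 0.1 0.7]
```

>>> servo_tool([
  [0.55,-1,0,0,0,0.5],
  [0.55,-1,0,0,0,0.5],
  [0.55,-1,0,0,0,0.5],
  [0.55,-1,0,0,0,0.5],
  [0.55,-1,0,0,0,0.5],
], grip=1)

```text
time: 1.12
position: [0.1938, 0.3838, 0.2313]
tcp_rot: [0.03, 3.141, 0.0]
force: [1.1, 0.3, -0.4]
width: 0.999
grip_force: 0.0
```

Residuals are under 1 mm and the two cameras agree: the cover is at about (0.472, -0.127) with yaw 1.5°, the housing at (0.479, 0.249) with yaw 10.4°. Moving above the handle.

>>> servo_tool([
  [0.445,-0.82,0,0,0,0.1],
  [0.445,-0.82,0,0,0,0.1],
  [0.445,-0.82,0,0,0,0.1],
  [0.445,-0.82,0,0,0,0.1],
  [0.445,-0.82,0,0,0,0.1],
])

```text
time: 1.53
position: [0.2494, 0.2815, 0.2315]
tcp_rot: [-0.036, 3.141, 0.001]
force: [0.1, 0.2, -0.1]
width: 0.999
grip_force: 0.0
```

>>> servo_tool([
  [0.445,-0.82,0,0,0,0],
  [0.445,-0.82,0,0,0,0],
  [0.445,-0.82,0,0,0,0],
  [0.445,-0.82,0,0,0,0],
  [0.445,-0.82,0,0,0,0],
])

```text
time: 1.95
position: [0.3051, 0.179, 0.2316]
tcp_rot: [-0.035, 3.141, 0.001]
force: [0.9, -0.2, -0.3]
width: 0.998
grip_force: 0.0
```

>>> servo_tool([
  [0.445,-0.82,0,0,0,0],
  [0.445,-0.82,0,0,0,0],
  [0.445,-0.82,0,0,0,0],
  [0.445,-0.82,0,0,0,0],
  [0.445,-0.82,0,0,0,0],
])

```text
time: 2.37
position: [0.3608, 0.0764, 0.2315]
tcp_rot: [-0.034, 3.141, 0.0]
force: [-0.3, -0.4, 0.5]
width: 1.002
grip_force: 0.0
```

>>> servo_tool([
  [0.445,-0.82,-0.4,0,0,0],
  [0.445,-0.82,-0.4,0,0,0],
  [0.445,-0.82,-0.4,0,0,0],
  [0.445,-0.82,-0.4,0,0,0],
  [0.445,-0.82,-0.4,0,0,0],
])

```text
time: 2.78
position: [0.4164, -0.0262, 0.181]
tcp_rot: [-0.034, 3.141, 0.0]
force: [0.1, -0.3, 0.1]
width: 0.999
grip_force: 0.0
```

>>> servo_tool([
  [0.445,-0.82,-0.4,0,0,0],
  [0.445,-0.82,-0.4,0,0,0],
  [0.445,-0.82,-0.4,0,0,0],
  [0.445,-0.82,-0.4,0,0,0],
  [0.445,-0.82,-0.4,0,0,0],
])

```text
time: 3.2
position: [0.4721, -0.1287, 0.1309]
tcp_rot: [-0.034, 3.141, -0.0]
force: [-0.2, 0.6, 0.4]
width: 1.001
grip_force: 0.0
```

```bash
python3 - <<'E'
from h import *
im,d=read_camera("scene"); p=proj("scene",manip.sense()["position"])[0]; q=proj("scene",[.472,-.1265,.080])[0]; print(p,q)
u,v=int(q[0]),int(q[1]); a=im[v-90:v+60,u-75:u+75]; a=cv2.resize(a,None,fx=4,fy=4,interpolation=cv2.INTER_CUBIC)
for s,c in((p,(255,0,0)),(q,(0,255,0))): cv2.drawMarker(a,tuple(int(k) for k in ((s-[u-75,v-90])*4)),c,0,12,1)
cv2.imwrite("pics/s1.png",a[:,:,::-1])
E
```

```text
[255.40977045 239.83085936] [252.28200174 258.61305694]
```

View pics/s1.png

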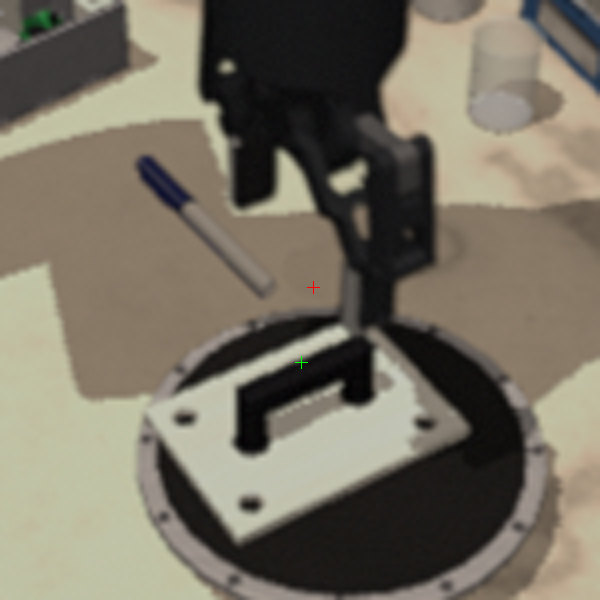

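The fingers straddle the handle bar, whose middle top is at about (303,362) in the crop and matches the predicted mark. Next: descend, then close.

>>> servo_tool([
  [0,0.06,-0.6,0,0,0],
  [0,0,-0.8,0,0,0],
  [0,0,-0.8,0,0,0],
  [0,0,-0.6,0,0,0],
  [0,0,-0.25,0,0,0],
], grip=0.5, grip_force=50)

```text
time: 3.67
position: [0.47, -0.1256, 0.0532]
tcp_rot: [0.034, -3.138, -0.001]
force: [-0.3, -0.4, 0.5]
width: 0.501
grip_force: 0.0
```

>>> servo_tool([
  [0,0,0,0,0,0],
  [0,0,0,0,0,0],
  [0,0,0,0,0,0],
  [0,0,0,0,0,0],
  [0,0,0,0,0,0],
], grip=0)

```text
time: 4.08
position: [0.4723, -0.1262, 0.056]
tcp_rot: [-0.035, 3.14, -0.001]
force: [-0.2, 0.7, 1.2]
width: 0.134
grip_force: 49.9
```

>>> servo_tool([
  [0,0,0,0,0,0],
  [0,0,0,0,0,0],
  [0,0,0,0,0,0],
  [0,0,0,0,0,0],
  [0,0,0,0,0,0],
])

```text
time: 4.5
position: [0.4723, -0.1262, 0.056]
tcp_rot: [-0.035, 3.14, -0.001]
force: [-1.5, 0.4, 6.1]
width: 0.128
grip_force: 50.6
```

>>> servo_tool([
  [0,0,0.3,0,0,0],
  [0,0,0.6,0,0,0],
  [0,0,0.9,0,0,0],
  [0,0,0.9,0,0,0],
  [0,0,0.7,0,0,0],
])

```text
time: 4.92
position: [0.4713, -0.126, 0.1414]
tcp_rot: [0.034, -3.141, 0.0]
force: [0.4, -0.7, -2.3]
width: 0.126
grip_force: 49.4
```

>>> servo_tool([
  [0.01,0.3,0.2,0,0,0.1],
  [0.01,0.6,0,0,0,0.1],
  [0.01,0.8,0,0,0,0.1],
  [0.01,0.8,0,0,0,0.1],
  [0.01,0.8,0,0,0,0.1],
])

```text
time: 5.33
position: [0.4717, -0.0422, 0.1442]
tcp_rot: [0.104, -3.138, -0.001]
force: [1.0, -0.2, -1.7]
width: 0.126
grip_force: 49.4
```

>>> servo_tool([
  [0.015,0.8,0,0,0,0.1],
  [0.015,0.8,0,0,0,0.1],
  [0.015,0.8,0,0,0,0.1],
  [0.015,0.8,0,0,0,0.1],
  [0.015,0.8,0,0,0,0.1],
])

```text
time: 5.75
position: [0.4734, 0.0578, 0.144]
tcp_rot: [0.173, -3.135, -0.0]
force: [0.3, 0.2, -1.8]
width: 0.127
grip_force: 49.4
```

>>> servo_tool([
  [0.015,0.8,0,0,0,0.1],
  [0.015,0.8,0,0,0,0.1],
  [0.015,0.8,0,0,0,0.1],
  [0.015,0.8,0,0,0,0.1],
  [0.015,0.8,0,0,0,0.1],
])

```text
time: 6.17
position: [0.4752, 0.1576, 0.144]
tcp_rot: [0.242, -3.13, 0.0]
force: [-0.3, -1.2, -2.0]
width: 0.126
grip_force: 49.4
```

>>> servo_tool([
  [0.015,0.8,0,0,0,0.1],
  [0.015,0.8,0,0,0,0.1],
  [0.015,0.8,0,0,0,0.1],
  [0.015,0.6,0,0,0,0],
  [0.01,0.3,0,0,0,0],
])

```text
time: 6.58
position: [0.4773, 0.2409, 0.144]
tcp_rot: [0.285, -3.127, -0.0]
force: [0.2, -0.1, -2.3]
width: 0.13
grip_force: 49.4
```

```bash
cat > m.py <<'E'
from h import *
import sys
s=manip.sense(); p=s["position"]; rv=s["tcp_rot"]; y=2*np.arctan2(*( -np.sign(rv[0])*np.array([rv[1],rv[0]])*-1))-np.pi
R=cv2.Rodrigues(rv)[0]; yaw=np.arctan2(R[1,1],R[0,1])-np.pi/2; z=p[2]-.016+.005; c=tuple(p[:2])
print(p.round(4),np.degrees(yaw).round(2),"axis",R[:,2].round(3)); L=[]
for n in("top","scene"):
    im,d=read_camera(n); G=tf(c,yaw); P=holes(n,im,G,c,z,8,True)
    r=rect(n,im,c,z,1.6)
    for q in P: cv2.drawMarker(r,(int((c[1]+.09-q[1])*1600),int((c[0]+.09-q[0])*1600)),(255,0,0),0,8,1)
    L.append(r)
    for k in([0,1,2,3],[0,1,2],[0,2,3],[0,1,3]): cc,yy,e=fit(P[k],H[k]); print(n,k,cc.round(4),np.degrees(yy).round(2),e.round(1))
    D=world(n,proj(n,np.c_[tf(c,yaw,np.array([[-.035,0],[.035,-.03],[.0,-.035],[.035,.03],[-.03,.03]])),np.full(5,z)]),1); 
    uv=proj(n,np.c_[tf(c,yaw,np.array([[-.055,0],[.055,-.015],[.0,-.035],[.055,.015],[-.03,.03]])),np.full(5,z)]); dd=[d[int(round(b)),int(round(a))] for a,b in uv]; print("z",world(n,uv,dd)[:,2].round(4))
cv2.imwrite(f"pics/{sys.argv[1]}.png",np.hstack(L)[:,:,::-1])
E
python3 m.py c1
```

```text
[0.4773 0.2409 0.144 ] 10.4 axis [-0.002  0.    -1.   ]
top [0, 1, 2, 3] [0.4816 0.2367] 7.09 [ 2.1  8.2  0.8 10.2]
top [0, 1, 2] [0.4795 0.2406] 10.17 [0.7 2.3 2.9]
top [0, 2, 3] [0.4817 0.2314] 1.19 [3.9 3.6 2.8]
top [0, 1, 3] [0.4819 0.2369] 6.67 [ 1.7  8.4 10.1]
z [0.6892 0.1339 0.2036 0.5935 0.6878]
scene [0, 1, 2, 3] [0.48   0.2393] 8.77 [1.6 2.1 4.9 4.3]
scene [0, 1, 2] [0.4783 0.2394] 9.9 [0.8 3.5 2.8]
scene [0, 2, 3] [0.4792 0.2391] 8.18 [0.6 4.4 4.8]
scene [0, 1, 3] [0.4818 0.2396] 7.35 [2.9 1.2 1.8]
z [0.1311 0.1323 0.1323 0.1306 0.1318]
```

View pics/c1.png

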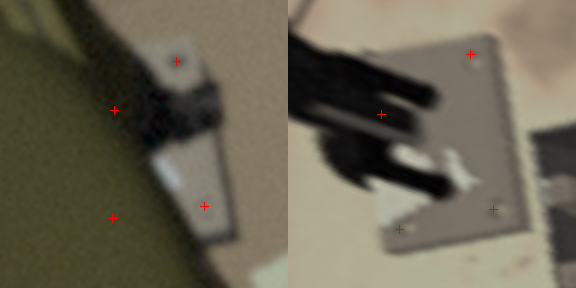

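In the picture three holes show as bright spots, at about (477,63), (503,211) and (410,228). Corrected for looking obliquely through the 5 mm plate, they put the plate centre at the tool, with yaw 10°. The plate is level at z≈0.132. Bias-corrected housing: (0.4795, 0.249), yaw 10.4°. Next I go there and lower.

>>> servo_tool([
  [0.05,0.16,0,0,0,0],
  [0.04,0.16,-0.3,0,0,0],
  [0,0,-0.5,0,0,0],
  [0,0,-0.5,0,0,0],
  [0,0,-0.3,0,0,0],
])

```text
time: 7.1
position: [0.4799, 0.246, 0.1034]
tcp_rot: [0.279, -3.127, 0.001]
force: [-0.2, -0.6, -3.1]
width: 0.131
grip_force: 49.5
```

>>> servo_tool([
  [0,0,-0.3,0,0,0],
  [0,0,-0.1,0,0,0],
  [0,0,0,0,0,0],
  [0,0,0,0,0,0],
  [0,0,0,0,0,0],
])

```text
time: 7.52
position: [0.4811, 0.2472, 0.0956]
tcp_rot: [-0.281, 3.128, 0.001]
force: [-0.1, 0.8, -2.2]
width: 0.129
grip_force: 49.5
```

```bash
python3 - <<'E'
from h import *
s=manip.sense(); p=s["position"]; R=cv2.Rodrigues(s["tcp_rot"])[0]; yaw=np.arctan2(R[1,1],R[0,1])-np.pi/2; print(p.round(4),np.degrees(yaw),R[:,2].round(3))
c=np.array(p[:2]); z=p[2]-.016; L=[]
box=np.array([[-62,-44],[62,-44],[62,44],[-62,44]])/1000.
for n in("scene","top"):
    im,d=read_camera(n); np.savez(n+"2.npz",im=im,d=d)
    q=proj(n,[c[0],c[1],z])[0].astype(int); h=50
    for o,dr in((im,1),):
        a=cv2.resize(o[q[1]-h:q[1]+h,q[0]-h:q[0]+h],(400,400),interpolation=cv2.INTER_CUBIC)
        for cc,y,zz,col in((c,yaw,z+.005,(255,0,0)),((.4795,.249),np.radians(10.4),.056,(0,255,0))):
            P=tf(cc,y,box); u=(proj(n,np.c_[P,np.full(4,zz)])-(q-h)+.5)*4
            cv2.polylines(a,[u.round().astype(int)],True,col,1)
        L.append(a)
cv2.imwrite("pics/d1.png",np.hstack(L)[:,:,::-1])
E
```

```text
[0.4811 0.2472 0.0956] 10.24966348020642 [ 0.001  0.001 -1.   ]
```

View pics/d1.png

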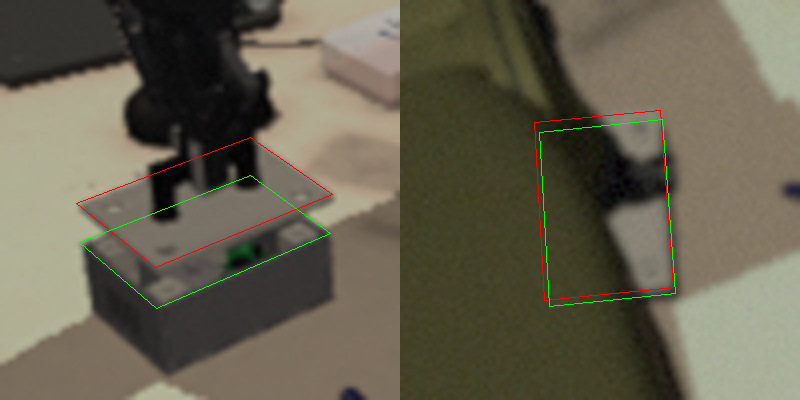

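The predicted outlines, with the plate (red) from the tool pose and the housing (green) from the measurement, fall on the real edges. The plate hovers level above the housing. I'll refine once with an edge fit.

```bash
python3 - <<'E'
from h import *
from scipy.optimize import minimize
from scipy.ndimage import map_coordinates
B=np.array([[-62,-44],[62,-44],[62,44],[-62,44]])/1000.
def score(n,g,c,yaw,z,edges):
    P=[]
    for e in edges:
        t=np.linspace(.04,.96,80)[:,None]; P.append(B[e]*(1-t)+B[(e+1)%4]*t)
    P=tf(c,yaw,np.vstack(P)); u=proj(n,np.c_[P,np.full(len(P),z)]); return map_coordinates(g,[u[:,1],u[:,0]],order=1).mean()
def run(nm,f,n,c,yaw,z,edges):
    im=cv2.GaussianBlur(np.load(f)["im"].astype(np.float32),(0,0),1).mean(2); g=np.hypot(cv2.Sobel(im,5,1,0),cv2.Sobel(im,5,0,1))
    best=max(((score(n,g,(c[0]+a,c[1]+b),yaw,z,edges),a,b) for a in np.arange(-6,7)/1e3 for b in np.arange(-6,7)/1e3))
    r=minimize(lambda x:-score(n,g,(c[0]+x[0]/1e3,c[1]+x[1]/1e3),yaw+x[2]/50,z,edges),[best[1]*1e3,best[2]*1e3,0],method="Nelder-Mead")
    print(nm,n,"offset mm",r.x[:2].round(2),"yaw",np.degrees(yaw+r.x[2]/50).round(2),-r.fun)
y=np.radians(10.4)
run("housing0","scene0.npz","scene",(.4795,.249),y,.056,[0,1,2,3])
run("housing0","top0.npz","top",(.4795,.249),y,.056,[0,1,2,3])
run("housing2","scene2.npz","scene",(.4795,.249),y,.056,[0,3])
y2=np.radians(10.25); c=(.4811,.2472)
run("plate2 top","scene2.npz","scene",c,y2,.0846,[0,1,3])
run("plate2 bottom","scene2.npz","scene",c,y2,.0796,[0,3])
run("plate2","top2.npz","top",c,y2,.0846,[0])
yc=np.radians(1.5)
run("cover0 (tool)","scene0.npz","scene",(.4723,-.1262),yc,.045,[0,1,2,3])
run("cover0 (tool)","top0.npz","top",(.4723,-.1262),yc,.045,[0,1,2,3])
print(manip.sense()["position"])
E
```

```text
housing0 scene offset mm [ 0.   -3.64] yaw 10.4 138.06253051757812
housing0 top offset mm [ 8.57 -1.97] yaw 10.4 106.17010498046875
housing2 scene offset mm [1.94 2.97] yaw 10.4 94.33975982666016
plate2 top scene offset mm [-0.28 -6.13] yaw 12.37 97.17892456054688
plate2 bottom scene offset mm [ 1.52 -0.17] yaw 11.79 84.48675537109375
plate2 top offset mm [-16.48  -9.77] yaw 9.56 106.16105651855469
cover0 (tool) scene offset mm [ 0.89 -1.67] yaw 1.5 264.5001525878906
cover0 (tool) top offset mm [0.   0.45] yaw 1.5 224.4134063720703
[0.48108896 0.24720907 0.09569394]
```

>>> servo_tool([
  [-0.05,0.05,0,0,0,0],
  [-0.04,0.035,-0.08,0,0,0],
  [0,0,-0.12,0,0,0],
  [0,0,-0.08,0,0,0],
  [0,0,0,0,0,0],
])

```text
time: 8.03
position: [0.4778, 0.2489, 0.0874]
tcp_rot: [0.281, -3.128, 0.001]
force: [-0.4, -1.0, -2.9]
width: 0.13
grip_force: 49.5
```

>>> servo_tool([
  [0,0,0,0,0,0],
  [0,0,0,0,0,0],
  [0,0,0,0,0,0],
  [0,0,0,0,0,0],
  [0,0,0,0,0,0],
])

```text
time: 8.45
position: [0.4784, 0.2491, 0.0881]
tcp_rot: [-0.281, 3.129, 0.0]
force: [-0.6, -0.4, -2.9]
width: 0.13
grip_force: 49.5
```

```bash
python3 - <<'E'
from h import *
s=manip.sense(); p=s["position"]; R=cv2.Rodrigues(s["tcp_rot"])[0]; yaw=np.arctan2(R[1,1],R[0,1])-np.pi/2; print(p.round(4),np.degrees(yaw),R[:,2].round(3),s["force"])
n="scene"; c=np.array(p[:2]); z=p[2]-.011; im,d=read_camera(n); q=proj(n,[c[0],c[1],.065])[0].astype(int); h=40; a=cv2.resize(im[q[1]-h:q[1]+h,q[0]-h:q[0]+h],(600,600),interpolation=cv2.INTER_CUBIC)
box=np.array([[-62,-44],[62,-44],[62,44],[-62,44]])/1000.
uv=proj(n,np.c_[tf(c,yaw,np.array([[-.055,0],[.055,-.015],[.0,-.035],[.03,-.03],[-.03,-.03]])),np.full(5,z)]); print("z plate top",world(n,uv,[d[int(round(b)),int(round(e))] for e,b in uv])[:,2].round(4))
for cc,y,zz,col in((c,yaw,z,(255,0,0)),((.479,.2493-.0017),np.radians(10.4),.056,(0,255,0))):
    if col[0]: cc=cc+np.array([.0005,-.0017])
    cv2.polylines(a,[((proj(n,np.c_[tf(cc,y,box),np.full(4,zz)])-(q-h)+.5)*7.5).round().astype(int)],True,col,1)
cv2.imwrite("pics/d2.png",a[:,:,::-1])
E
```

```text
[0.4784 0.2491 0.0881] 10.257924501150951 [ 0.  0. -1.] [-0.61500607 -0.44465112 -2.93751866]
z plate top [0.077  0.0747 0.0757 0.0772 0.0758]
```

View pics/d2.png

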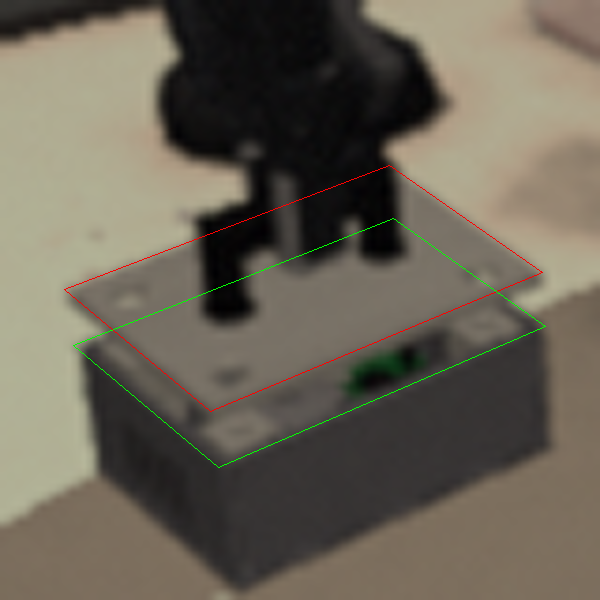

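```bash
python3 - <<'E'
from h import *
n="scene"; q=proj(n,[.4784,.2491,.065])[0].astype(int)-40
f=lambda a:np.array(a)/7.5+q-.5
Y=np.radians(10.4); c=(.4784,.2491)
print("housing hole0,1 from picture - tool target mm", ((plane(n,[f((243,432)),f((485,327))],.056)[:,:2]-tf(c,Y)[:2])*1e3).round(1))
# plate holes: visible part centred between top & bottom aperture -> mid plate plane
print("cover hole0,1,2 - tool mm", ((plane(n,[f((230,377)),f((487,275)),f((128,298))],.0881-.016+.0025)[:,:2]-tf(c,Y)[:3])*1e3).round(1))
E
```

```text
housing hole0,1 from picture - tool target mm [[ 2.  -4.2]
 [ 0.6 -3.4]]
cover hole0,1,2 - tool mm [[ 1.2 -0.3]
 [ 3.  -2.1]
 [ 0.3 -1.2]]
```

```bash
python3 - <<'E'
from h import *
s=manip.sense(); p=s["position"]; R=cv2.Rodrigues(s["tcp_rot"])[0]; yaw=np.arctan2(R[1,1],R[0,1])-np.pi/2; print(p,np.degrees(yaw))
T=tf(p[:2],yaw); rows=[]
for n in("top","scene"):
    new,_=read_camera(n); old=np.load(n+"0.npz")["im"]; row=[]
    for k in(0,1):
        for im,z in((old,.056),(new,p[2]-.011)):
            a=rect(n,im,T[k],z,5.0,.02); a=cv2.normalize(a,None,0,255,cv2.NORM_MINMAX); cv2.drawMarker(a,(100,100),(255,0,0),0,10,1); cv2.circle(a,(100,100),27,(255,0,0),1); row.append(a)
    rows.append(np.hstack(row))
cv2.imwrite("pics/e1.png",np.vstack(rows)[:,:,::-1])
E
```

```text
[0.47841215 0.24912315 0.08816015] 10.259368330747732
```

View pics/e1.png

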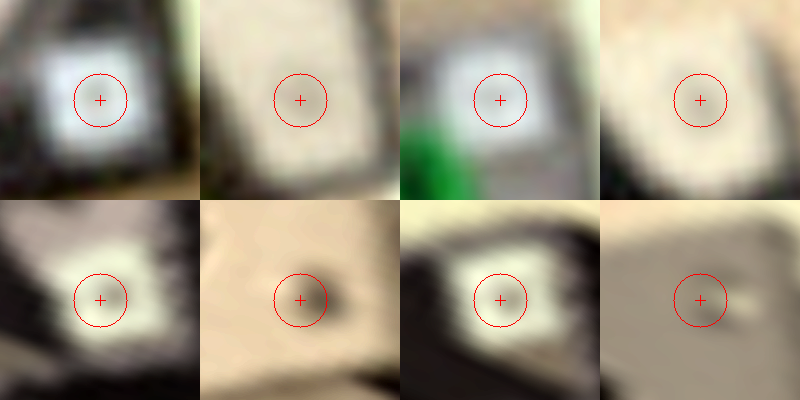

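Top view: the housing bosses and plate holes both sit within about 1 mm of the tool-derived positions. The scene view agrees, allowing for the look-through parallax. The plate is level with its underside about 16 mm above the rim, so I'm handing in.

```bash
python3 -c "
from h import *
print(workorder.close_job())"
```

```text
the job is handed in; nothing more can be done
None
```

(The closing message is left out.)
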